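Tip hazelnuts into the grinder and hold its lid at slow speed

TASK

Tip the three hazelnuts out of the scoop into the open bowl of the electric grinder and stand the scoop level on the worktop again. Then fit the lid with its two lugs in the notches of the collar and press it down against the spring half-way, 5 mm of the 10 mm travel, which is the slow speed for coarse nuts (never right down to the fast speed), and finish while still holding it there with the lid in the gripper. Leave the other things on the worktop where they are.

Things in the scene. Friction and masses are not known exactly. Their poses are not given: they have to be found in the camera images.
- grinder: Electric blade grinder, steel body on a black foot, 102 mm wide, 108 mm high without lid, does not move. Origin at the centre of its underside, z up. Round steel bowl in its top, 56 mm inside, 60 mm outside. Round the bowl a well for the lid's skirt, radius 30 to 38.5 mm, floor 86 mm up; round that a black collar, outer radius 47 mm, top 104 mm up, cut by two notches
- grinder_mouth (a point): centre of the bowl's rim, 108 mm above the grinder's underside; the bowl is 43 mm deep, with a small fixed blade on its floor
- grinder_notch (a point): one of the collar's two notches, at the grinder's +y side; the other is opposite at -y. 22 mm wide, open outward. This point: 43 mm from the grinder's axis, 96 mm up, where the grey spring-loaded switch pad in the notch has its top when not pressed
- switch (a joint): travel in m of the two spring-loaded switch pads (they move together): 0 up (off), 0.010 right down (fast speed). Spring: 4 N to start moving, 8 N at half travel, 12 N at the bottom. Springs back when let go; the lid's own weight does not move it
- lid: Lid: clear round cup upside down, black rim and black top, standing on its open rim, 120 g. Skirt 72 mm outside, 67 mm inside, 44 mm high; goes loosely over the bowl's rim into the well. Origin at the centre of its lower edge, z up. When its lugs rest on the switch pads the origin is 96 mm above the grinder's underside; pressed half-way, 91 mm
- lid_lug (a point): middle of the outer face of one lug, at the lid's +y side, 44 mm from its axis and 7 mm up; the other lug is opposite at -y. Black blocks 14 mm wide and 14 mm high, flush with the lid's lower edge. They go into the collar's notches, either way round, about 4 mm play each side
- lid_grip (a point): middle of the black bar grip on top of the lid, 58 mm above the lid's lower edge. The bar runs along the lid's x, 50 mm long, 22 mm wide (y), 28 mm high (44 to 72 mm); pinch it across y
- scoop: Sheet-steel scoop, flat bottom, 110 g, trough 44 mm wide, 70 mm long, 25 mm walls, open at its front (+x). Origin on the underside below the middle of the trough, z up. Black handle behind, x = -36 to -111 mm, 12 mm wide, 15 mm thick, middle 26 mm up. Nuts roll forward and leave over the lip when the nose is tipped down about 35 degrees; 55 degrees empties it
- scoop_lip (a point): middle of the scoop's front lip edge, 54 mm ahead of its origin and 13 mm up; the lip slopes up from the floor at 32 degrees
- scoop_grip (a point): middle of the scoop's handle, 78 mm behind its origin and 26 mm up; pinch it across y
- nut_1: hazelnut kernel, 17 mm across, 17 mm high, 10 g; origin at its underside as it starts, upright, in the scoop
- nut_2: hazelnut kernel, 17 mm across, 17 mm high, 10 g; origin at its underside as it starts, upright, in the scoop
- nut_3: hazelnut kernel, 17 mm across, 17 mm high, 10 g; origin at its underside as it starts, upright, in the scoop
- honey_jar: honey jar with a screw lid, 71 mm wide, 110 high; bystander, origin at the centre of its underside
- timer: round kitchen timer, 59 mm wide, 52 high; bystander, origin at the centre of its underside
- striped_mug: striped mug, 86 mm wide, 102 high, handle on one side; bystander, origin at the centre of its underside
- oil: tall oil bottle, 74 mm wide, 272 high; bystander, origin at the centre of its underside
- tin: food tin, 75 mm wide, 110 high; bystander, origin at the centre of its underside
- spice: small spice jar, 45 mm wide, 106 high; bystander, origin at the centre of its underside
- lemon: lemon, 71 x 53 x 51 mm; bystander, origin at the centre of its underside
Mind the look-alikes: they are no part of the job. Leave any green or purple look-alike of the lid alone.

How it is judged:
By the outcome, as a careful person would: the job done as asked, in the order asked, and still so for the second after the job is handed in, while the arm keeps its last pose, push and grip.
It also fails if it takes over 72 s, if anything falls off the work surface, if the arm or the gripper's body presses on something with over 40 N, if the wrist force passes 120 N, or if a joint passes its speed limit or range.

ROBOT

A 6-joint arm with a two-finger parallel gripper is mounted at the origin on a cart in front of the work surface, level with it; the furniture and walls round the work are solid. World frame = base frame: x ahead of the robot, y to its left, z up, the work surface at z = 0. Lengths are in mm, angles in degrees, forces in N, time in s.
With the tool pointing down it reaches from about 300 to 850 mm from the base axis. Payload 4.2 kg.
Tool frame: the origin (TCP) lies on the centre line of the jaws, within the pads' length; the fingertips stand 14 mm ahead of it and the grasp point (between the pads) lies 5 mm behind it; z points along the fingers, y is the direction in which the jaws open and shut (so a half turn about z gives the same grasp; the last joint's range is limited). The gripper opens to 91 mm and grips with 3 to 60 N. Pads are 32 mm wide; open, the fingers measure 118 mm over their backs; the gripper's body (76 mm by 178 mm) begins 60 mm behind the grasp point.
Start: joints at [-75.172, 18.312, 89.639, -0, 72.044, -1.146], TCP at [158.244, -552.812, 227.976] pointing down, gripper open.
Joint ranges: [-177.97, 177.97], [-48.28, 115.42], [12.27, 149.76], [-77.06, 257.06], [2.81, 150.46], [-146.56, 146.56]. Speed limits (degrees/s): [147.25, 147.25, 180, 180, 180, 180].

INTERFACE

Orientations are given as [roll, pitch, yaw] about the fixed x, y, z axes, in that order (R = Rz(yaw) Ry(pitch) Rx(roll)).
In Python, from workcell import env gives the robot as it stands.
- The arm moves only by the tool play_rows, never from a script. Its argument "increments" is a list of rows, each a list of 5 numbers: the shift along the world's x, y, z in mm, then the turn about the world's z in degrees, then the closure, from 0 (fully open) to 1 (shut). In form: [[x, y, z, yaw, fingers], ...]. A call has 1 to 20 rows; each row shifts and turns the commanded pose from where the row before left it; what a row does not reach is not made up. A row lasts 1/8 s, in which the tool goes at most 62.5 mm and 10.7 degrees, less where a joint would pass 70% of its speed; a pose out of reach is approached as far as the arm can. A call is refused whole if a number of a shift passes 62.5 or a number of a turn 10.7, either way. A call with a gripper value outside its range is refused whole. The fingers move at their own pace and stop on an object; "newtons" is the grip in N (left out, the last holds). Time passes only in rows, so rows that do not move let the fingers close. It gives the time, the measured TCP pose, the force and the opening at its end, in the units of the state.
- env.state(): the state, without advancing time (a new reading comes with each control period).
- env.grab_frame(name): name is "side" or "top"; returns the picture (400x640x3 uint8, red, green, blue); there is no depth.
- env.calibration(name): a dict with "fx", "fy", "cx", "cy" (pixels), "R" (3x3) and "t" (3): a world point X has camera coordinates R X + t. Camera axes: x right, y down, z forward; pixel columns grow to the right and rows downward; lengths in mm; the calibration is good to about 2 mm. A picture is of the moment at which its call begins. calibration takes no time and is no camera call.
- env.job_done(): hands the job in, once; it reports no verdict.
The state is a dict: "time_s": time; "qpos": joint angles; "qvel": joint speeds; "effort": joint torques, N m; "ee_pos": TCP position; "ee_rot": TCP orientation; "force": force on the tool from outside, world axes, zero at the start; "torque": the same for the moment, N m; "gripper_width": finger opening in mm.
Only numpy, scipy, OpenCV 4.12 (cv2) and the standard library are available. Lean on these libraries where they do the work, as an engineer would, in place of code of your own. Each camera call takes 0.05 s, during which the arm holds its last target.

## Working session

There is one attempt and no reset: what is moved stays moved. The work goes in short steps, Python scripts to look and compute and a tool call to move; the robot and the scene stay as the last step left them, time stands still between calls to the robot, and variables do not carry over. Pictures are saved under pics/ and viewed, and the job is handed in when it is done.

Besides the shell and the picture viewer there is one more tool, called as name(argument=value, ...), one argument or row to a line, values as JSON. play_rows: Moves the arm, as the interface text tells. Its arguments: {"type":"object","properties":{"increments":{"type":"array"},"newtons":{"type":"number"}},"required":["increments"]}

```bash
ls; mkdir -p pics; python3 - <<'E'
from workcell import env
import cv2
print(env.state())
for n in ("side","top"):
    f=env.grab_frame(n); cv2.imwrite(f"pics/{n}0.png",f[:,:,::-1]); print(n,env.calibration(n))
E
```

```text
pics
{'time_s': 0.0, 'qpos': array([-7.51709931e+01,  1.83531687e+01,  8.97055567e+01, -5.78048287e-04,
        7.20423195e+01, -1.14596659e+00]), 'qvel': array([ 0.02407002, -0.06727636, -0.07275111, -0.0364347 ,  0.07592453,
       -0.03093257]), 'effort': array([ 2.38582885e-03, -4.12455511e+01, -2.31969041e+01,  7.27650826e-02,
        4.57406673e-02, -1.40395091e-04]), 'ee_pos': array([ 158.12861705, -552.34710279,  227.11068463]), 'ee_rot': array([-1.79898964e+02, -1.47138977e-03,  1.59751509e+01]), 'force': array([-0.28396503,  0.53744132,  0.12727556]), 'torque': array([ 0.0185247 , -0.0303137 , -0.02655426]), 'gripper_width': 91.29268547836332}
side {'fx': 512.4051922977841, 'fy': 512.4051922977841, 'cx': 321.92633252566253, 'cy': 199.999261377371, 'R': array([[-0.98164625, -0.18941319, -0.02220994],
       [-0.0905958 ,  0.56563008, -0.81966763],
       [ 0.16781848, -0.80261152, -0.57240868]]), 't': array([ 488.07912044,   88.01473353, 1609.24980479])}
top {'fx': 481.10008637050015, 'fy': 481.10008637050015, 'cx': 322.5813599913793, 'cy': 203.33770812483914, 'R': array([[-0.01226697, -0.99990323, -0.00656197],
       [-0.98255897,  0.0132714 , -0.18547705],
       [ 0.18554619,  0.00417228, -0.98262669]]), 't': array([  68.79631553,  502.01140737, 1279.7175535 ])}
```

View pics/side0.png

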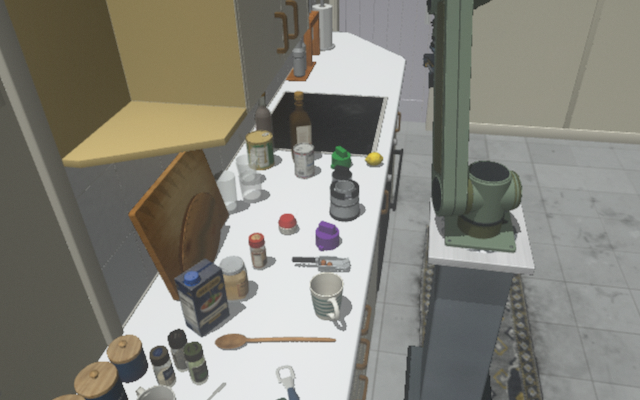

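View pics/top0.png

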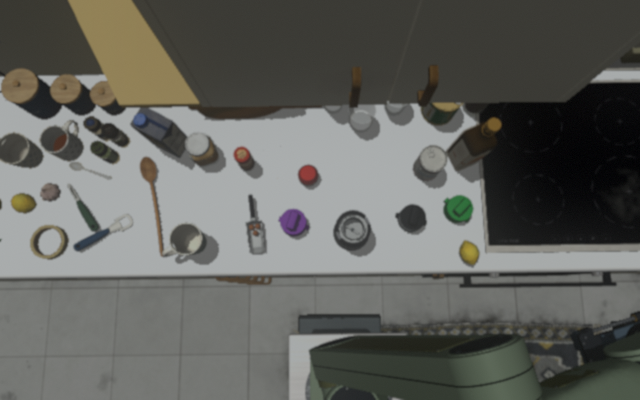

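```bash
python3 - <<'E'
import cv2
t=cv2.imread("pics/top0.png"); s=cv2.imread("pics/side0.png")
cv2.imwrite("pics/topc.png",cv2.resize(t[180:270,230:430],(800,360),interpolation=cv2.INTER_CUBIC))
cv2.imwrite("pics/topl.png",cv2.resize(t[190:250,380:480],(800,480),interpolation=cv2.INTER_CUBIC))
cv2.imwrite("pics/sidec.png",cv2.resize(s[140:290,270:400],(520,600),interpolation=cv2.INTER_CUBIC))
E
```

```text
(no output)
```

View pics/topc.png

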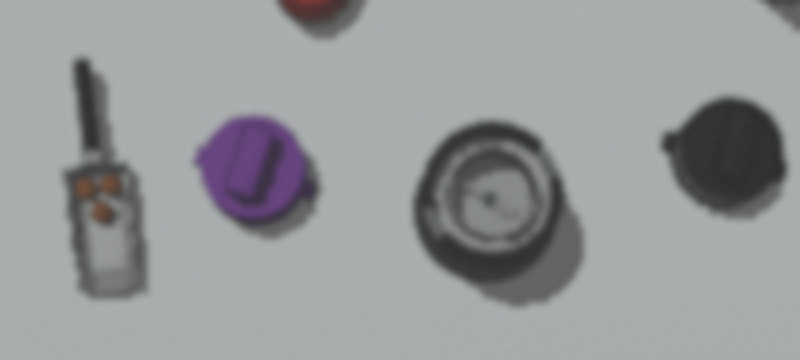

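View pics/topl.png

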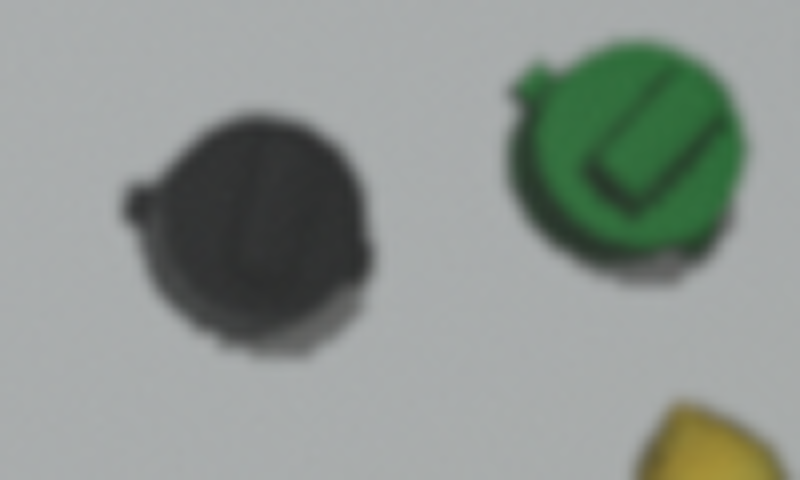

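View pics/sidec.png

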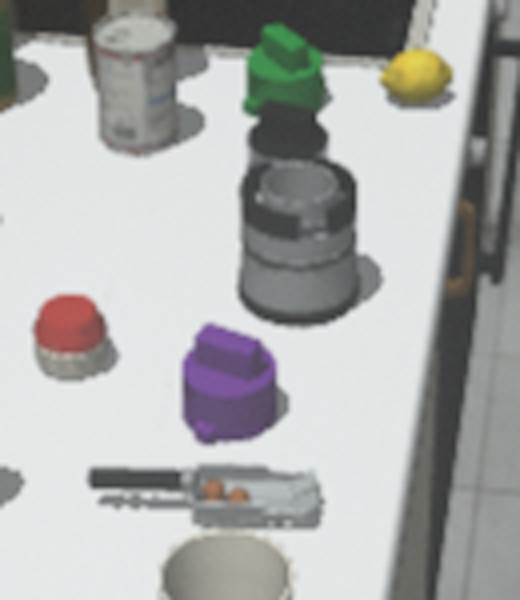

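```bash
python3 - <<'E'
import cv2,numpy as np
t=cv2.imread("pics/top0.png"); s=cv2.imread("pics/side0.png")
def crop(im,r,c,k,n,g=0.5):
    x=cv2.resize(im[r[0]:r[1],c[0]:c[1]],None,fx=k,fy=k,interpolation=cv2.INTER_CUBIC)
    x=(255*(x/255.)**g).astype(np.uint8)
    for i in range(c[0],c[1],5): cv2.line(x,((i-c[0])*k,0),((i-c[0])*k,4 if i%10 else 10),(0,0,255),1)
    for i in range(r[0],r[1],5): cv2.line(x,(0,(i-r[0])*k),(4 if i%10 else 10,(i-r[0])*k),(0,0,255),1)
    return x
a=crop(t,(205,255),(330,375),8,0); b=crop(t,(200,240),(390,435),8,0)
z=np.zeros((400,720,3),np.uint8); z[:400,:360]=a; z[:320,360:]=b; cv2.imwrite("pics/z1.png",z)
a=crop(t,(190,260),(240,275),8,0)
b=crop(s,(250,280),(285,355),6,0); c=crop(s,(175,225),(325,365),6,0)
z=np.zeros((560,750,3),np.uint8); z[:560,:280]=a; z[:180,290:290+420]=b;z[190:490,290:290+240]=c; cv2.imwrite("pics/z2.png",z)
E
```

```text
(no output)
```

View pics/z1.png

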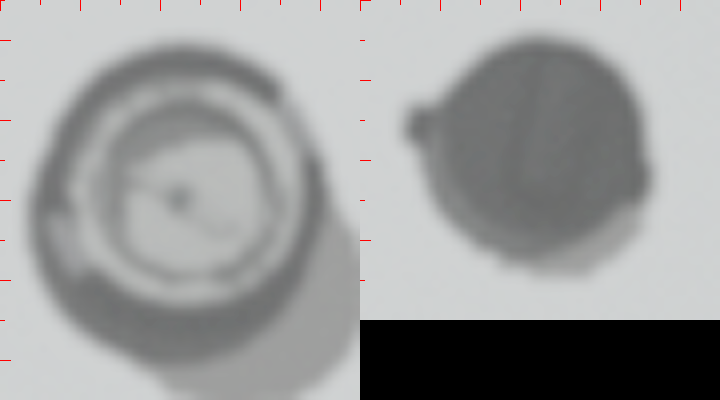

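View pics/z2.png

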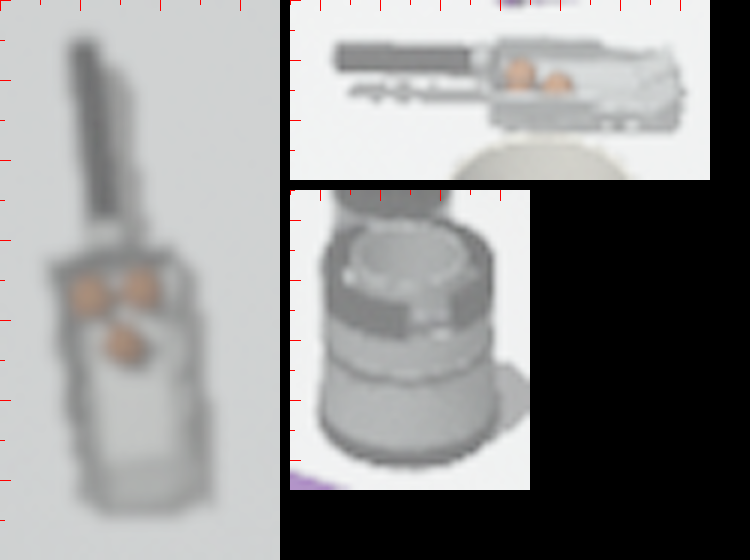

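```bash
cat > h.py <<'E'
import numpy as np, cv2
from workcell import env
C={n:env.calibration(n) for n in("top","side")}
def cast(n,u,v,z):
    c=C[n]; R=np.array(c["R"]);t=np.array(c["t"])
    d=R.T@np.array([(u-c["cx"])/c["fx"],(v-c["cy"])/c["fy"],1]); o=-R.T@t
    return o+d*(z-o[2])/d[2]
def proj(n,X):
    c=C[n]; p=np.array(c["R"])@np.array(X,float)+np.array(c["t"])
    return np.array([c["fx"]*p[0]/p[2]+c["cx"],c["fy"]*p[1]/p[2]+c["cy"]])
def tri(a,b):
    A=[];B=[]
    for n,(u,v) in(("top",a),("side",b)):
        c=C[n];K=np.array([[c["fx"],0,c["cx"]],[0,c["fy"],c["cy"]],[0,0,1]])
        P=K@np.c_[c["R"],c["t"]]; A.append(P)
    X=cv2.triangulatePoints(A[0],A[1],np.array(a,float).reshape(2,1),np.array(b,float).reshape(2,1))
    return (X[:3]/X[3]).ravel()
E
python3 - <<'E'
from h import *
np.set_printoptions(precision=1,suppress=True)
p=lambda n,u,v,z:print(n,u,v,z,cast(n,u,v,z))
print("grinder"); p("top",353.4,228.75,108); n1=cast("top",338.1,235.6,104);n2=cast("top",367.1,220.6,104);print(n1,n2,(n1+n2)/2,np.linalg.norm(n1-n2),np.degrees(np.arctan2(*(n1-n2)[[1,0]])))
print("tri rim", tri((353.4,228.75),(325+118/6,175+65/6)))
print("lid"); l1=cast("top",396.2,215.6,14);l2=cast("top",426.5,222.5,14);print(l1,l2,(l1+l2)/2,np.linalg.norm(l1-l2),np.degrees(np.arctan2(*(l1-l2)[[1,0]])))
b1=cast("top",390+(545-360)/8,200+70/8,72);b2=cast("top",390+(530-360)/8,200+170/8,72);print(b1,b2,np.degrees(np.arctan2(*(b1-b2)[[1,0]])))
p("top",390+(540-360)/8,200+140/8,44)
print("scoop");e1=cast("top",250.4,195.2,33.5);e2=cast("top",253.1,217.2,33.5);print(e1,e2,np.linalg.norm(e1-e2))
print("back wall corners");p("top",240+52/8,190+265/8,25);p("top",240+185/8,190+265/8,25)
print("lip");p("top",240+85/8,190+508/8,13);p("top",240+208/8,190+503/8,13)
print("scoop side");print(tri((250.4,195.2),(285+45/6,250+45/6)))
E
```

```text
grinder
top 353.4 228.75 108 [423.  -17.3 108. ]
[406.1  22.7 104. ] [444.6 -53.9 104. ] [425.3 -15.6 104. ] 85.7531562148416 116.65844094694373
tri rim [424.  -17.6 103.5]
lid
[ 471.2 -144.1   14. ] [ 450.5 -228.1   14. ] [ 460.9 -186.1   14. ] 86.56257499992569 76.15668131845285
[ 480.  -181.7   72. ] [ 446.  -175.1   72. ] -11.041753726969466
top 412.5 217.5 44 [ 460.5 -184.1   44. ]
scoop
[531.3 264.1  33.5] [468.9 255.6  33.5] 63.0114638759532
back wall corners
top 246.5 223.125 25 [453.8 275.1  25. ]
top 263.125 223.125 25 [453.2 228.7  25. ]
lip
top 250.625 253.5 13 [370.2 264.1  13. ]
top 266.0 252.875 13 [371.4 221.4  13. ]
scoop side
[531.7 264.6  30.2]
```

```bash
python3 - <<'E'
from h import *
np.set_printoptions(precision=1,suppress=True)
for n,u,v,z in [("spice",243,155,106),("timer",308,175,52),("jar",200,148,110),("mug",187,240,102),("purple",293,222,72),("green",459,209,72),("tin",432,160,110),("lemon",469,252,40),("oilcap",490,125,272)]:
    print(n,cast("top",u,v,z))
E
```

```text
spice [626.8 274.3 106. ]
timer [582.6 101.8  52. ]
jar [646.8 389.7 110. ]
mug [399.9 417.1 102. ]
purple [448.2 142.3  72. ]
green [ 477.7 -305.1   72. ]
tin [ 604.6 -231.1  110. ]
lemon [ 364.4 -333.6   40. ]
oilcap [ 642.4 -334.2  272. ]
```

play_rows(
  increments=[
    [10,25,0,0,0],
    [21,50,0,-0.5,0],
    [21,50,0,-0.5,0],
    [21,50,0,-0.5,0],
    [21,50,0,-0.5,0],
    [21,50,0,-0.5,0],
    [21,50,0,-0.5,0],
    [21,50,0,-0.5,0],
    [21,50,0,-0.5,0],
    [21,50,0,-0.5,0],
    [21,50,0,-0.5,0],
    [21,50,0,-0.5,0],
    [21,50,0,-0.5,0],
    [21,50,0,-0.5,0],
    [21,50,0,-0.5,0],
    [21,50,0,-0.5,0],
    [21,50,0,-0.5,0],
    [5,12,0,-0.4,0],
    [0,0,0,0,0],
  ],
  newtons=10,
)

```text
time_s: 2.48
ee_pos: [508.9, 284.3, 227.1]
ee_rot: [179.9, 0.1, 7.6]
force: [-0.4, -0.3, 0.3]
gripper_width: 91.3
```

play_rows(
  increments=[
    [-6,-24,-30,0,0.3],
    [0,0,-50,0,0.5],
    [0,0,-50,0,0.5],
    [0,0,-40,0,0.5],
    [0,0,-5,0,0.5],
    [0,0,0,0,0.5],
    [0,0,0,0,0.5],
  ],
  newtons=10,
)

```text
time_s: 3.35
ee_pos: [504.5, 260.5, 55.1]
ee_rot: [-179.9, -0.2, 7.6]
force: [-0.5, 0.2, -0.2]
gripper_width: 45.7
```

```bash
python3 - <<'E'
from h import *
z=np.zeros((480,800,3),np.uint8)
t=env.grab_frame("top")[:,:,::-1]; s=env.grab_frame("side")[:,:,::-1]
z[:,:400]=cv2.resize(t[180:260,220:287],(400,480)); z[:,400:]=cv2.resize(s[220:290,280:340],(400,480))
cv2.imwrite("pics/g1.png",z); print(env.state()["ee_pos"])
E
```

```text
[504.17597326 260.54651725  54.6872939 ]
```

View pics/g1.png

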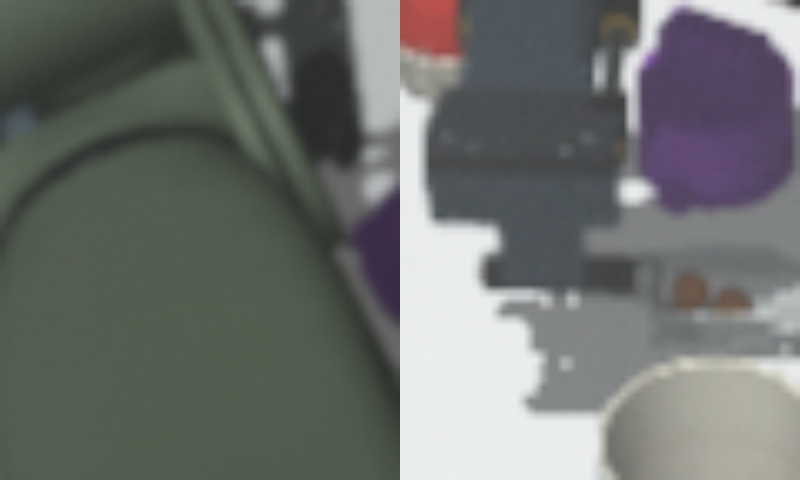

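play_rows(
  increments=[
    [0,0,-20,0,0.5],
    [0,0,-13,0,0.5],
    [0,0,0,0,0.5],
    [0,0,0,0,1],
    [0,0,0,0,1],
    [0,0,0,0,1],
    [0,0,0,0,1],
  ],
  newtons=3,
)

```text
time_s: 4.32
ee_pos: [503.4, 260.4, 20.3]
ee_rot: [-180.0, -0.0, 7.6]
force: [-0.9, 1.2, 1.0]
gripper_width: 12.2
```

Gripped (12.2 mm matches the 12 mm handle). Gentle lift at 3 N to see whether the nose swivels down.

play_rows(
  increments=[
    [0,0,8,0,1],
    [0,0,8,0,1],
    [0,0,8,0,1],
    [0,0,6,0,1],
    [0,0,0,0,1],
    [0,0,0,0,1],
  ],
  newtons=3,
)

```text
time_s: 5.08
ee_pos: [503.8, 260.4, 50.3]
ee_rot: [-180.0, -0.1, 7.6]
force: [0.9, -0.5, 0.7]
gripper_width: 11.8
```

```bash
cat >> h.py <<'E'
def snap(name,r,c,k,cam="side",g=0.7):
    s=env.grab_frame(cam)[:,:,::-1]
    x=cv2.resize(s[r[0]:r[1],c[0]:c[1]],None,fx=k,fy=k,interpolation=cv2.INTER_CUBIC)
    x=(255*(x/255.)**g).astype(np.uint8)
    for i in range(c[0],c[1],5): cv2.line(x,((i-c[0])*k,0),((i-c[0])*k,4 if i%10 else 10),(0,0,255),1)
    for i in range(r[0],r[1],5): cv2.line(x,(0,(i-r[0])*k),(4 if i%10 else 10,(i-r[0])*k),(0,0,255),1)
    cv2.imwrite("pics/"+name,x); return s
E
python3 - <<'E'
from h import *
snap("g2.png",(220,300),(275,365),6)
E
```

```text
(no output)
```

View pics/g2.png

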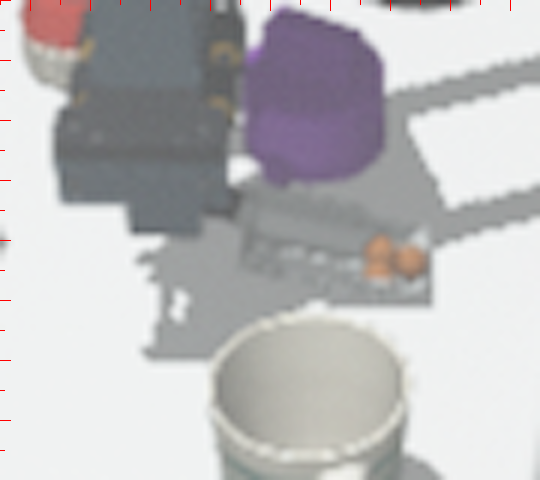

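play_rows(
  increments=[
    [0,0,0,0,1],
    [0,0,0,0,1],
    [0,0,5,0,1],
    [0,0,10,0,1],
    [0,0,18,0,1],
    [0,0,20,0,1],
    [0,0,20,0,1],
    [0,0,20,0,1],
    [0,0,15,0,1],
    [0,0,10,0,1],
    [0,0,7,0,1],
    [0,0,0,0,1],
  ],
  newtons=25,
)

```text
time_s: 6.62
ee_pos: [503.3, 260.2, 175.2]
ee_rot: [-180.0, -0.0, 7.6]
force: [-0.3, -0.3, -1.7]
gripper_width: 11.7
```

play_rows(
  increments=[
    [1,-5,0,0,1],
    [2,-10,0,0,1],
    [4,-15,0,0,1],
    [4,-18,0,0,1],
    [4,-18,0,0,1],
    [4,-18,0,0,1],
    [4,-18,0,0,1],
    [4,-18,0,0,1],
    [4,-18,0,0,1],
    [4,-18,0,0,1],
    [4,-18,0,0,1],
    [4,-18,0,0,1],
    [4,-18,0,0,1],
    [4,-18,0,0,1],
    [3,-15,0,0,1],
    [3,-10,0,0,1],
    [1,-6,0,0,1],
    [0,-3,0,0,1],
    [0,0,0,0,1],
  ],
  newtons=25,
)

```text
time_s: 9.0
ee_pos: [561.1, -1.6, 175.0]
ee_rot: [-180.0, 0.0, 7.6]
force: [-0.3, 0.3, -1.6]
gripper_width: 11.7
```

```bash
python3 - <<'E'
from h import *
snap("g3.png",(120,220),(270,390),6)
snap("g3t.png",(170,260),(300,400),6,"top")
E
```

```text
(no output)
```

View pics/g3.png

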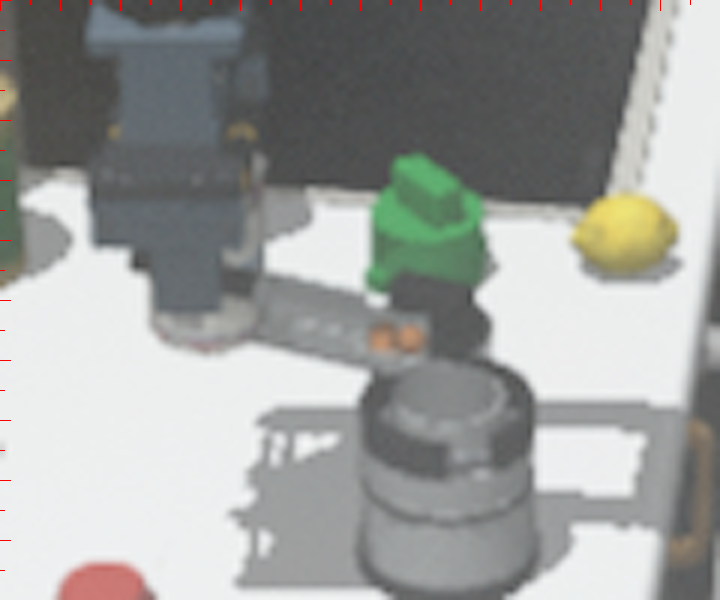

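View pics/g3t.png

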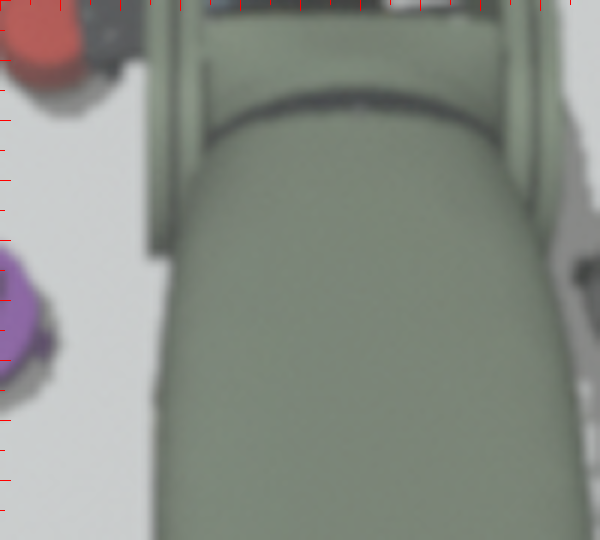

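```bash
python3 - <<'E'
from h import *
for X in [(433.7,-18.6,132),(424,-17,108),(454,-13,108)]: print(proj("side",X))
E
```

```text
[341.81399546 177.87950971]
[344.7435157  184.76183553]
[335.24574338 184.63605573]
```

play_rows(
  increments=[
    [0,2,-7,0,1],
    [0,0,-7,0,1],
    [0,0,-2,0,1],
    [0,0,0,0,1],
  ],
  newtons=25,
)

```text
time_s: 9.6
ee_pos: [561.1, 0.2, 158.6]
ee_rot: [180.0, 0.0, 7.6]
force: [-0.5, -0.7, 0.4]
gripper_width: 12.2
```

play_rows(
  increments=[
    [0,0,0,0,1],
    [0,0,0,0,1],
    [0,0,2,0,1],
    [0,0,2,0,1],
    [0,0,0,0,1],
  ],
  newtons=3,
)

```text
time_s: 10.22
ee_pos: [561.5, 0.2, 163.4]
ee_rot: [180.0, -0.0, 7.6]
force: [0.1, 0.1, -0.4]
gripper_width: 11.7
```

```bash
python3 - <<'E'
from h import *
snap("g4.png",(120,220),(270,390),6)
E
```

```text
(no output)
```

View pics/g4.png

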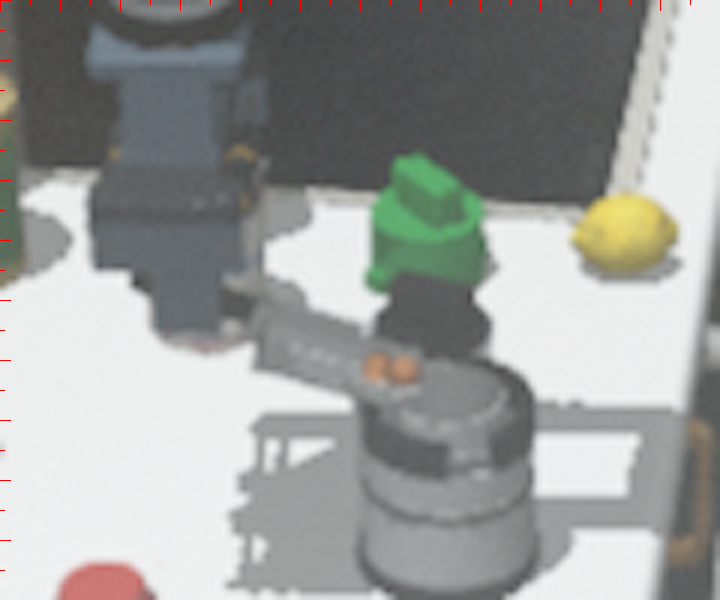

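play_rows(
  increments=[
    [-3,-0.4,5,0,1],
    [-4,-0.5,5,0,1],
    [-4,-0.5,5,0,1],
    [-4,-0.5,4,0,1],
    [-5,-0.7,4,0,1],
    [-5,-0.7,4,0,1],
    [0,0,0,0,1],
    [0,0,0,0,1],
  ],
  newtons=3,
)

```text
time_s: 11.28
ee_pos: [536.0, -3.1, 189.9]
ee_rot: [180.0, 0.0, 7.6]
force: [-1.1, 0.4, -0.7]
gripper_width: 12.1
```

```bash
python3 - <<'E'
from h import *
snap("g5.png",(120,220),(270,390),6)
E
```

```text
(no output)
```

View pics/g5.png

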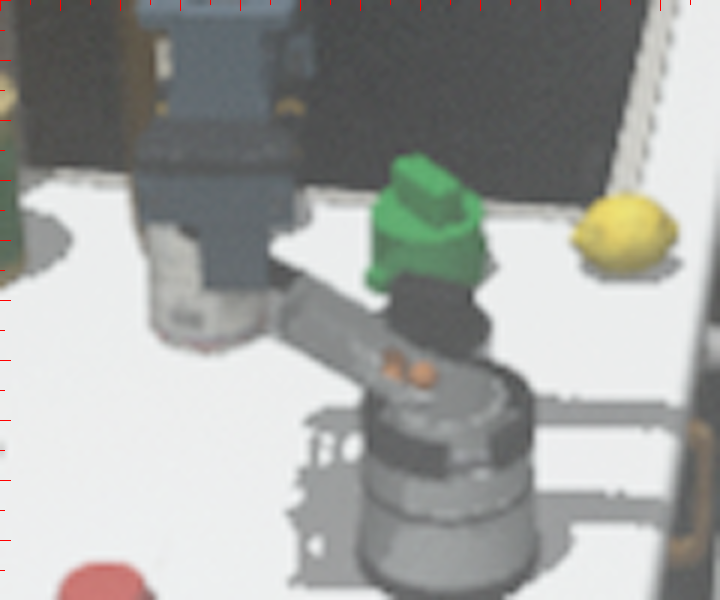

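play_rows(
  increments=[
    [-5,-0.7,4,0,1],
    [-5,-0.7,4,0,1],
    [-5,-0.7,4,0,1],
    [-5,-0.7,3,0,1],
    [-5,-0.7,3,0,1],
    [-5,-0.7,3,0,1],
    [-5,-0.7,2,0,1],
    [0,0,1,0,1],
    [0,0,0,0,1],
    [0,0,0,0,1],
    [0,0,0,0,1],
    [0,0,0,0,1],
  ],
  newtons=3,
)

```text
time_s: 12.82
ee_pos: [501.3, -8.0, 213.9]
ee_rot: [180.0, 0.0, 7.6]
force: [0.1, -0.6, -1.3]
gripper_width: 11.8
```

```bash
python3 - <<'E'
from h import *
snap("g6.png",(120,220),(270,390),6)
E
```

```text
(no output)
```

View pics/g6.png

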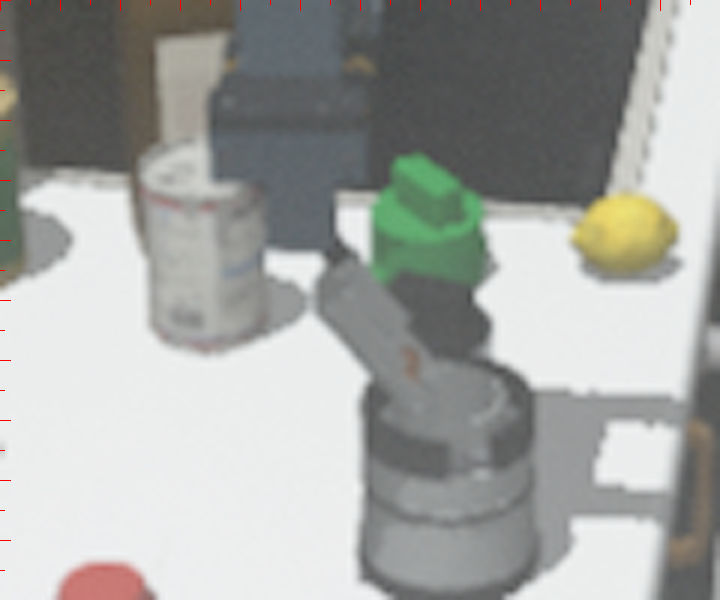

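play_rows(
  increments=[
    [-5,-0.7,3,0,1],
    [-5,-0.7,2,0,1],
    [-5,-0.7,2,0,1],
    [-4,-0.5,2,0,1],
    [0,0,0,0,1],
    [0,0,0,0,1],
    [0,0,0,0,1],
    [0,0,0,0,1],
  ],
  newtons=3,
)

```text
time_s: 13.88
ee_pos: [482.3, -10.6, 222.9]
ee_rot: [180.0, 0.0, 7.6]
force: [-0.2, -0.2, -0.2]
gripper_width: 12.3
```

```bash
python3 - <<'E'
from h import *
snap("g7.png",(120,220),(270,390),6)
snap("g7t.png",(170,260),(300,400),6,"top")
E
```

```text
(no output)
```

View pics/g7.png

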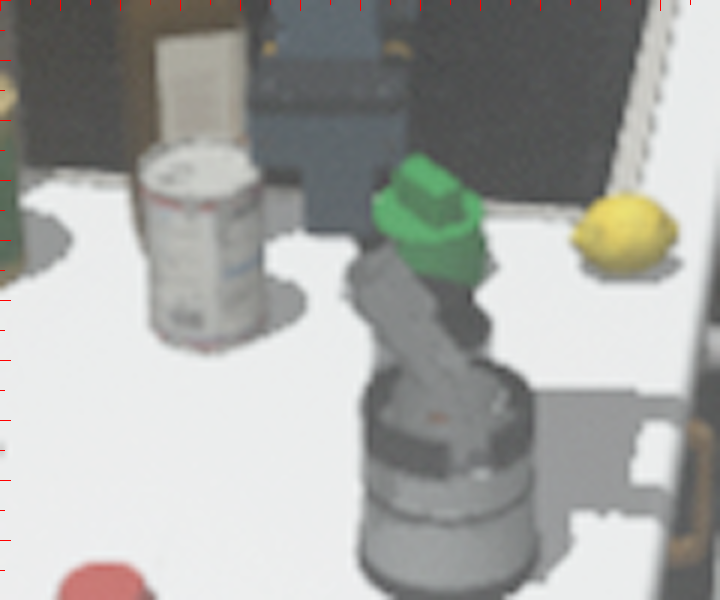

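View pics/g7t.png

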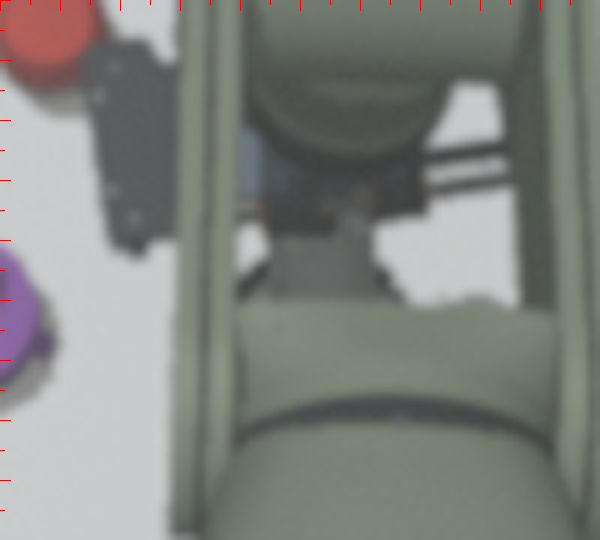

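play_rows(
  increments=[
    [0,0,0,0,1],
    [0,0,0,0,1],
    [0,0,6,0,1],
    [0,0,-3,0,1],
    [0,0,3,0,1],
    [0,0,10,0,1],
    [0,0,20,0,1],
    [0,0,20,0,1],
    [0,0,10,0,1],
    [0,0,0,0,1],
  ],
  newtons=25,
)

```text
time_s: 15.22
ee_pos: [482.6, -10.6, 289.7]
ee_rot: [180.0, -0.1, 7.6]
force: [0.1, 0.1, -0.9]
gripper_width: 12.0
```

```bash
python3 - <<'E'
from h import *
snap("g8.png",(120,220),(270,390),6)
E
```

```text
(no output)
```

View pics/g8.png

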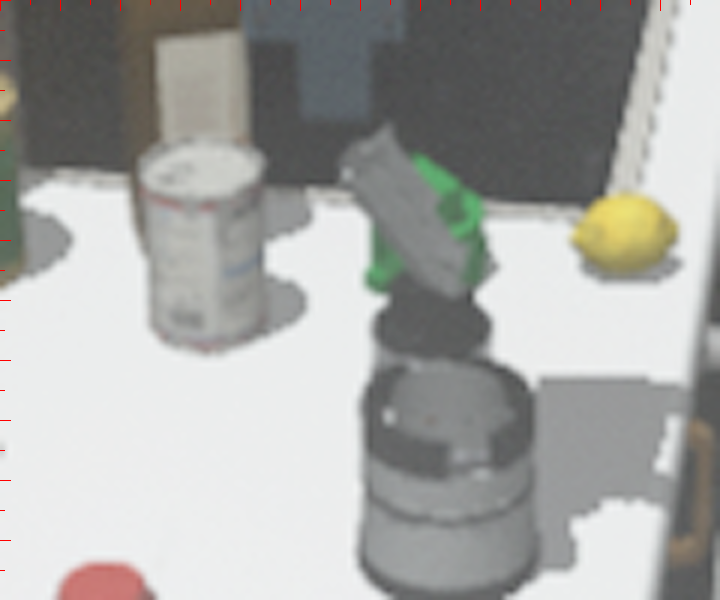

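play_rows(
  increments=[
    [-2,10,0,0,1],
    [-4,20,0,0,1],
    [-6,30,0,0,1],
    [-6,35,0,0,1],
    [-6,35,-10,0,1],
    [-6,35,-20,0,1],
    [-6,35,-25,0,1],
    [-5,30,-25,0,1],
    [-4,20,-25,0,1],
    [-2,12,-25,0,1],
    [0,0,-15,0,1],
    [0,0,-10,0,1],
    [0,0,0,0,1],
    [0,0,0,0,1],
  ],
  newtons=25,
)

```text
time_s: 17.02
ee_pos: [435.9, 251.3, 134.7]
ee_rot: [-180.0, -0.1, 7.5]
force: [0.9, 0.4, -1.4]
gripper_width: 12.3
```

```bash
python3 - <<'E'
from h import *
snap("h1.png",(190,290),(270,390),6)
snap("h1t.png",(190,260),(300,440),5,"top",0.5)
E
```

```text
(no output)
```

View pics/h1.png

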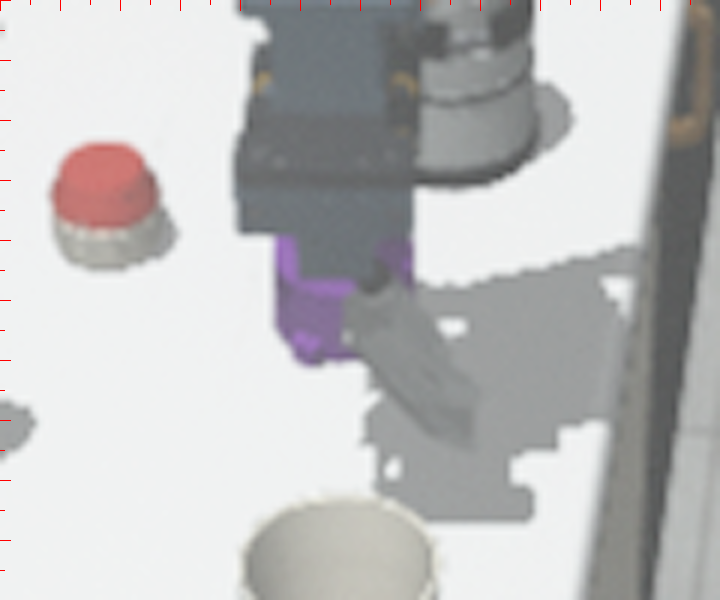

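View pics/h1t.png

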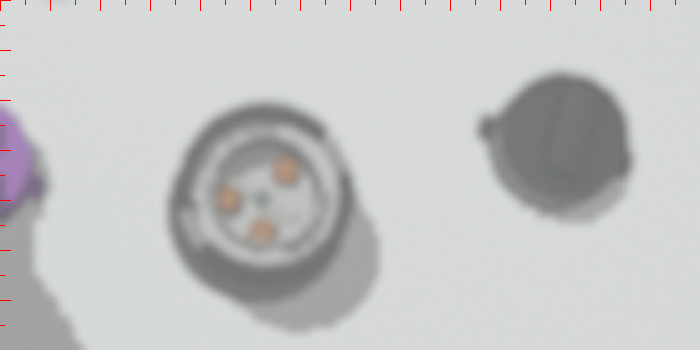

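play_rows(
  increments=[
    [0,0,-8,0,1],
    [0,0,-8,0,1],
    [0,0,-4,0,1],
    [0,0,0,0,1],
  ],
  newtons=25,
)

```text
time_s: 17.62
ee_pos: [436.2, 251.5, 114.4]
ee_rot: [180.0, -0.1, 7.6]
force: [1.3, 0.2, 2.5]
gripper_width: 11.6
```

play_rows(
  increments=[
    [0,0,0,0,1],
    [0,0,0,0,1],
    [5,0.7,-4,0,1],
    [5,0.7,-4,0,1],
    [5,0.7,-4,0,1],
    [5,0.7,-5,0,1],
    [5,0.7,-5,0,1],
    [5,0.7,-5,0,1],
    [5,0.7,-5,0,1],
    [5,0.7,-5,0,1],
    [3,0.4,-5,0,1],
    [3,0.4,-5,0,1],
    [3,0.4,-5,0,1],
    [3,0.4,-5,0,1],
    [3,0.4,-4,0,1],
    [2,0.3,-4,0,1],
    [0,0,0,0,1],
  ],
  newtons=3,
)

```text
time_s: 19.75
ee_pos: [492.0, 259.1, 48.5]
ee_rot: [180.0, 0.1, 7.6]
force: [-0.0, 0.1, -1.0]
gripper_width: 12.2
```

```bash
python3 - <<'E'
from h import *
snap("h2.png",(210,290),(270,390),6)
E
```

```text
(no output)
```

View pics/h2.png

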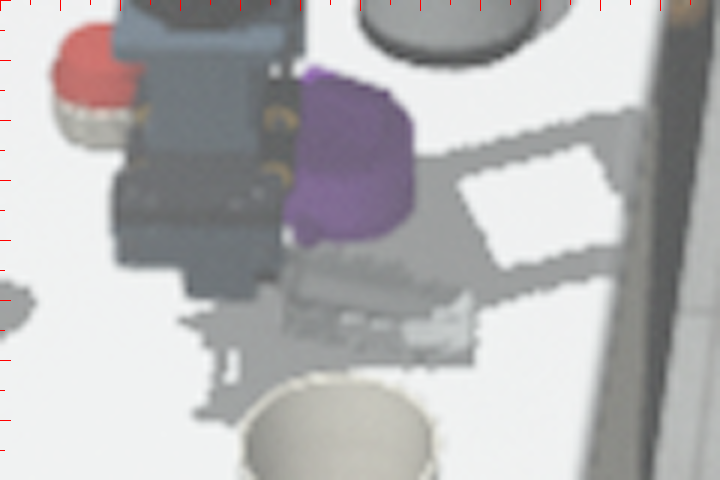

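play_rows(
  increments=[
    [2,0.3,-5,0,1],
    [2,0.3,-5,0,1],
    [2,0.3,-5,0,1],
    [2,0.3,-4,0,1],
    [1,0.1,-4,0,1],
    [1,0.1,-3,0,1],
    [0,0,-2,0,1],
    [0,0,0,0,1],
  ],
  newtons=3,
)

```text
time_s: 20.8
ee_pos: [502.7, 260.9, 21.1]
ee_rot: [-180.0, -0.1, 7.6]
force: [1.1, 0.6, 0.6]
gripper_width: 11.7
```

```bash
python3 - <<'E'
from h import *
snap("h3.png",(210,290),(270,390),6)
E
```

```text
(no output)
```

View pics/h3.png

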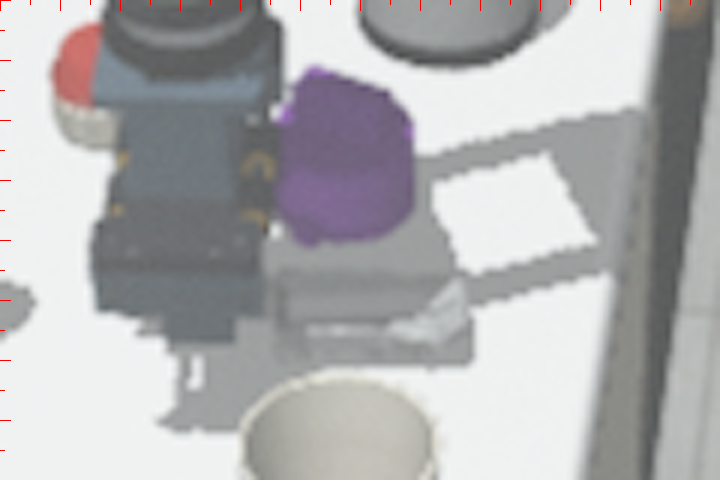

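play_rows(
  increments=[
    [0,0,0,0,0.7],
    [0,0,0,0,0.5],
    [0,0,0,0,0.5],
    [0,0,15,0,0.5],
    [0,0,30,0,0.5],
    [0,-5,50,0,0.3],
    [0,-20,50,-1,0.3],
    [-2,-40,40,-2,0.3],
    [-2,-55,0,-2,0.3],
    [-2,-55,0,-2,0.3],
    [-2,-55,0,-2,0.3],
    [-2,-55,0,-2,0.3],
    [-2,-50,0,-2,0.3],
    [0,-30,0,-2,0.3],
    [0,-10,0,0,0.3],
    [0,0,0,0,0.3],
  ],
  newtons=10,
)

```text
time_s: 22.85
ee_pos: [490.2, -114.2, 206.5]
ee_rot: [-180.0, -0.0, -7.5]
force: [0.9, 1.5, 0.9]
gripper_width: 63.5
```

```bash
python3 - <<'E'
from h import *
snap("h4.png",(130,290),(270,400),5,"side",0.6)
t=snap("h4t.png",(170,260),(235,375),5,"top",0.5)
np.set_printoptions(precision=1,suppress=True)
# lid disc from first picture
t=cv2.imread("pics/top0.png"); g=cv2.cvtColor(t,cv2.COLOR_BGR2GRAY).astype(int)
print(g[200:240:2,392:430:2])
E
```

```text
[[172 172 172 172 173 173 172 172 173 172 172 172 172 172 172 171 171 171
  171]
 [172 172 173 172 172 172 172 172 172 169 169 169 172 172 172 172 172 171
  171]
 [172 171 172 172 173 173 172 166 145 118 109 123 141 159 171 173 171 172
  171]
 [172 172 172 172 172 172 149  99  63  53  49  53  57  83 138 166 172 173
  171]
 [172 172 172 172 172 145  83  52  52  51  49  52  52  48  63 119 167 172
  172]
 [172 173 173 171 148  80  52  53  51  49  50  54  52  49  47  66 142 171
  171]
 [171 170 148 134  86  53  52  52  51  50  52  54  50  50  48  49  97 164
  172]
 [172 161  86  59  57  52  52  53  53  49  52  52  50  49  49  50  67 153
  172]
 [171 156  68  58  58  52  52  52  51  49  52  51  51  48  49  48  57 149
  171]
 [172 168 125  71  62  51  52  52  49  50  53  52  49  47  50  50  54 138
  171]
 [172 173 159  86  65  54  52  53  49  51  52  50  50  48  50  51  50 117
  170]
 [173 173 169 107  69  55  51  51  48  50  51  50  48  50  51  49  48 105
  169]
 [172 172 171 132  71  66  53  52  50  46  48  48  47  51  50  52  57 127
  171]
 [172 172 172 162  98  70  60  53  51  49  48  48  48  50  54  78 101 158
  173]
 [172 172 172 172 155  96  71  64  57  53  52  50  52  57  78  98 116 163
  171]
 [172 172 172 171 172 158 104  75  66  64  59  61  72  89  98 111 154 171
  172]
 [172 172 172 172 172 172 163 146  97  85  82  91  98 102 124 155 171 171
  171]
 [171 173 171 172 172 171 171 170 160 154 131 131 129 138 167 172 171 172
  171]
 [172 172 172 171 172 171 172 172 172 172 171 171 172 171 171 171 172 171
  171]
 [172 172 172 173 172 172 172 171 171 171 172 171 172 172 172 172 173 171
  172]]
```

View pics/h4.png

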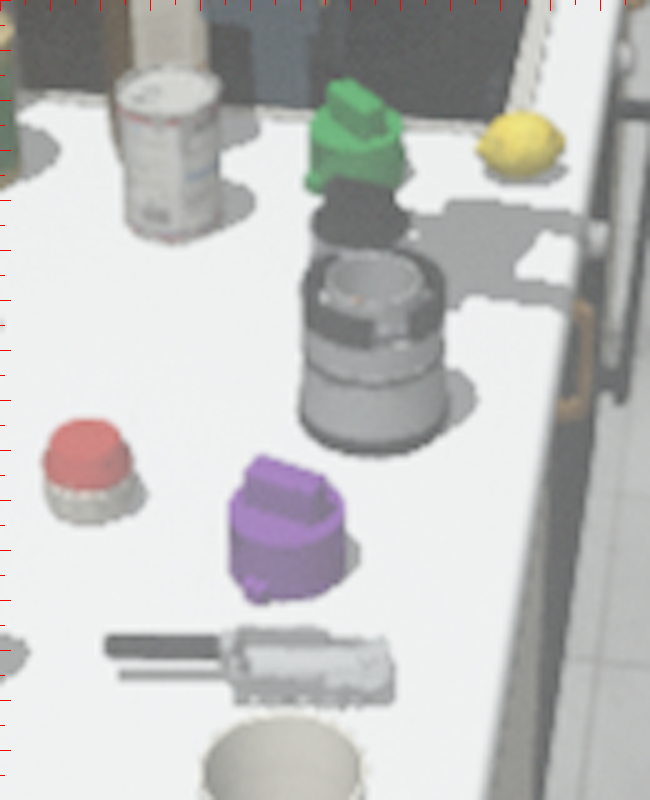

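View pics/h4t.png

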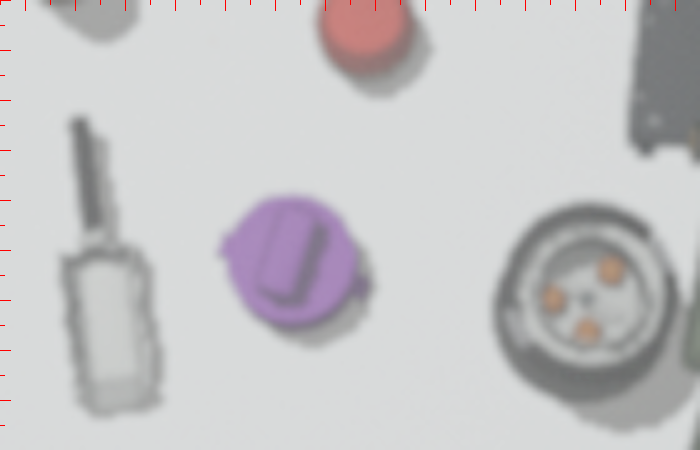

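play_rows(
  increments=[
    [-8,-20,0,-2,0.4],
    [-8,-25,-10,-2,0.4],
    [-8,-20,-30,-2,0.4],
    [-5,-5,-40,0,0.4],
    [0,0,-26,0,0.4],
    [0,0,0,0,0.4],
    [0,0,0,0,0.4],
  ],
  newtons=10,
)

```text
time_s: 23.82
ee_pos: [462.3, -183.9, 101.0]
ee_rot: [180.0, -0.1, -13.4]
force: [1.4, -0.4, 0.0]
gripper_width: 54.5
```

```bash
python3 - <<'E'
from h import *
snap("l1.png",(140,220),(290,410),6)
snap("l1t.png",(180,260),(360,480),6,"top",0.5)
s=env.state(); print(s["ee_pos"],s["ee_rot"],s["qpos"])
E
```

```text
[ 462.40845249 -184.23694813  101.36258732] [ 1.79970610e+02 -1.64724364e-01 -1.33754474e+01] [-2.30467839e+01  1.83047044e+01  1.10162327e+02 -1.66369965e-03
  5.13656484e+01  8.03297426e+01]
```

View pics/l1.png

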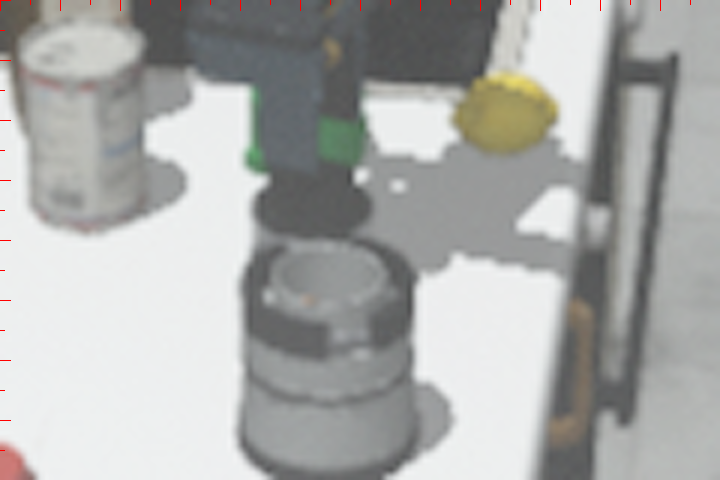

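View pics/l1t.png

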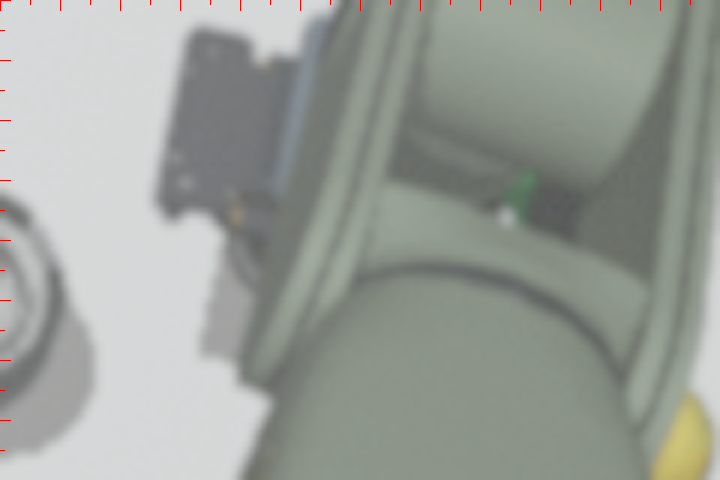

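play_rows(
  increments=[
    [0,0,-15,0,0.4],
    [0,0,-15,0,0.4],
    [0,0,-10,0,0.4],
    [0,0,0,0,0.4],
    [0,0,0,0,0.7],
    [0,0,0,0,1],
    [0,0,0,0,1],
    [0,0,0,0,1],
    [0,0,0,0,1],
  ],
  newtons=10,
)

```text
time_s: 25.05
ee_pos: [461.3, -184.3, 60.0]
ee_rot: [180.0, -0.0, -13.4]
force: [-0.6, 0.3, -1.0]
gripper_width: 22.3
```

play_rows(
  increments=[
    [0,0,0,0,1],
    [0,0,0,0,1],
    [0,0,5,0,1],
    [0,0,15,0,1],
    [0,0,25,0,1],
    [0,0,35,0,1],
    [0,0,35,0,1],
    [0,0,20,0,1],
    [0,0,10,0,1],
    [0,0,0,0,1],
    [0,0,0,0,1],
  ],
  newtons=40,
)

```text
time_s: 26.42
ee_pos: [460.6, -184.1, 204.1]
ee_rot: [-180.0, 0.1, -13.4]
force: [0.0, 0.5, -0.7]
gripper_width: 21.6
```

```bash
python3 - <<'E'
from h import *
np.set_printoptions(precision=0,suppress=True,linewidth=200)
t=cv2.imread("pics/top0.png"); g=cv2.cvtColor(t,cv2.COLOR_BGR2GRAY).astype(np.float32)
def samp(c,r,z,a):
    p=np.array([proj("top",(c[0]+r*np.cos(x),c[1]+r*np.sin(x),z)) for x in np.radians(a)]).astype(np.float32)
    return cv2.remap(g,p[:,0].reshape(1,-1),p[:,1].reshape(1,-1),cv2.INTER_LINEAR).ravel()
a=np.arange(0,360,6)
# radial edge profile for bowl centre: bowl rim/inner dark etc
for r in (42.5,):
  for c in ((424,-17),):
    v=samp(c,r,104,a)
    print(np.c_[a,v][(a>80)&(a<150)].T); print(np.c_[a,v][(a>260)&(a<330)].T)
# outer collar edge: dark mask contour, along diameters 
for ang in (0,30,60,90,150,180,210,240,270,330):
    rr=np.arange(20,60,1.); 
    p=np.array([proj("top",(424+q*np.cos(np.radians(ang)),-17+q*np.sin(np.radians(ang)),104)) for q in rr]).astype(np.float32)
    v=cv2.remap(g,p[:,0].reshape(1,-1),p[:,1].reshape(1,-1),cv2.INTER_LINEAR).ravel()
    print(ang,v[::2])
E
```

```text
[[ 84.  90.  96. 102. 108. 114. 120. 126. 132. 138. 144.]
 [ 61.  59.  65.  89.  99. 102. 101.  81.  60.  55.  54.]]
[[264. 270. 276. 282. 288. 294. 300. 306. 312. 318. 324.]
 [ 63.  66.  71.  70.  98. 109. 110. 109. 103.  70.  57.]]
0 [ 82.  77.  72.  68.  66.  76.  87.  92.  87.  72.  61.  54.  54.  65.  89. 120. 151. 165. 171. 172.]
30 [ 80.  77.  75.  72.  75.  86. 103. 105.  98.  82.  67.  57.  57.  67.  90. 123. 151. 166. 171. 172.]
60 [ 95.  86.  78.  77.  81.  93. 106. 108.  97.  81.  68.  59.  60.  70. 100. 133. 158. 170. 172. 172.]
90 [101.  88.  81.  86.  91.  98. 107. 120. 118. 103.  81.  62.  56.  56.  63.  82. 112. 142. 163. 171.]
150 [136. 134. 123. 110.  97. 106. 119. 125. 109.  86.  64.  55.  52.  52.  53.  55.  57.  65.  85. 117.]
180 [136. 134. 124. 112. 107. 117. 124. 115.  95.  72.  56.  52.  51.  52.  54.  56.  60.  66.  77.  90.]
210 [130. 131. 123. 107.  89.  85.  92.  96.  87.  70.  58.  53.  52.  54.  60.  72.  86.  95.  99. 100.]
240 [131. 127. 120. 107.  96.  93. 102. 106.  96.  75.  61.  61.  70.  85.  95.  99. 101. 101. 100. 100.]
270 [130. 117. 102.  92.  95. 104. 112. 112.  98.  74.  61.  62.  79. 113. 141. 162. 170. 172. 172. 172.]
330 [102.  85.  72.  66.  77.  96. 116. 121. 112.  90.  68.  56.  58.  80. 111. 144. 161. 171. 172. 172.]
```

```bash
python3 - <<'E'
from h import *
np.set_printoptions(precision=1,suppress=True,linewidth=200)
s=cv2.imread("pics/side0.png"); g=cv2.cvtColor(s,cv2.COLOR_BGR2GRAY).astype(float)
print(g[195,322:370])
# subpixel edges of body rows 188..212
def edges(r):
    v=g[r,320:372]; th=150; i=np.where(v<th)[0]; a,b=i[0],i[-1]
    l=a-(th-v[a])/(v[a-1]-v[a]); rr=b+(th-v[b])/(v[b+1]-v[b]); return 320+l,320+rr
for r in range(186,216,3):
    try: print(r,edges(r),np.mean(edges(r)))
    except Exception as e: print(r,e)
for c in ((424,-17),(426,-16)):
    for z in (20,50,80,104): print(c,z,proj("side",(*c,z)), proj("side",(c[0]+51*.98,c[1]+51*.19,z)),proj("side",(c[0]-51*.98,c[1]-51*.19,z)))
E
```

```text
[228. 228. 228. 229. 228. 228. 229. 215. 150.  86.  73.  71.  70.  70.  69.  70.  68.  70.  69.  70.  70.  71.  81. 109. 129. 122. 114. 115. 116.  94.  68.  67.  68.  65.  67.  71. 119. 200. 228.
 229. 227. 228. 228. 228. 228. 228. 228. 229.]
186 (np.float64(329.6233766233766), np.float64(358.7)) 344.1616883116883
189 (np.float64(329.61842105263156), np.float64(358.6949152542373)) 344.15666815343445
192 (np.float64(329.7866666666667), np.float64(358.6695652173913)) 344.22811594202904
195 (np.float64(330.0), np.float64(358.38271604938274)) 344.19135802469134
198 (np.float64(330.0), np.float64(358.58762886597935)) 344.2938144329897
201 (np.float64(330.2631578947368), np.float64(358.45454545454544)) 344.35885167464113
204 (np.float64(330.17391304347825), np.float64(361.5853658536585)) 345.87963944856835
207 (np.float64(329.6666666666667), np.float64(364.32876712328766)) 346.9977168949772
210 (np.float64(329.32307692307694), np.float64(364.575)) 346.94903846153846
213 (np.float64(329.21590909090907), np.float64(362.5952380952381)) 345.90557359307354
(424, -17) 20 [344.7 207.2] [329.2 207.5] [360.2 206.9]
(424, -17) 50 [344.7 199.7] [329. 200.] [360.4 199.4]
(424, -17) 80 [344.7 192. ] [328.9 192.3] [360.6 191.7]
(424, -17) 104 [344.7 185.8] [328.8 186.1] [360.7 185.5]
(426, -16) 20 [344.  207.3] [328.5 207.6] [359.5 207. ]
(426, -16) 50 [344.  199.8] [328.4 200.1] [359.7 199.5]
(426, -16) 80 [344.1 192.2] [328.2 192.5] [359.9 191.9]
(426, -16) 104 [344.1 185.9] [328.1 186.2] [360.  185.6]
```

play_rows(
  increments=[
    [-2,8,0,2,1],
    [-3,14,0,4,1],
    [-4,20,0,5,1],
    [-5,22,0,5,1],
    [-5,25,0,6,1],
    [-5,25,0,6,1],
    [-5,22,0,5,1],
    [-3,18,0,4,1],
    [-2,10,0,2,1],
    [-1,4,0,0.8,1],
    [0,0,0,0,1],
    [0,0,0,0,1],
  ],
  newtons=40,
)

```text
time_s: 27.92
ee_pos: [426.4, -16.7, 204.9]
ee_rot: [180.0, 0.0, 26.3]
force: [-0.7, 0.0, -0.9]
gripper_width: 21.6
```

```bash
python3 - <<'E'
from h import *
s=snap("m1.png",(130,220),(300,390),6)
cv2.imwrite("pics/m1raw.png",s)
snap("m1t.png",(180,270),(300,400),6,"top",0.5)
s=env.state(); print(s["ee_pos"],s["ee_rot"],s["force"])
E
```

```text
[426.35979004 -16.70797359 204.95219803] [1.79988016e+02 7.68299248e-04 2.63252643e+01] [-0.28354359 -0.11889812 -1.02905303]
```

View pics/m1.png

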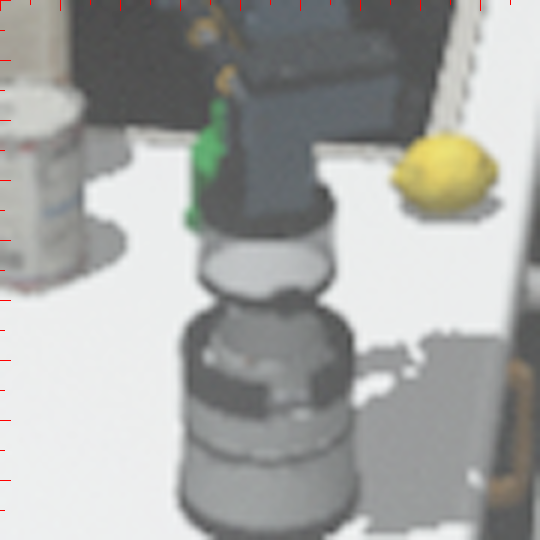

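View pics/m1t.png

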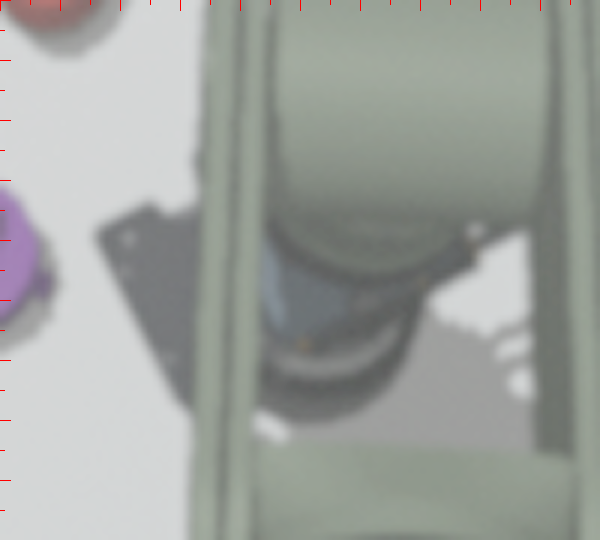

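```bash
python3 - <<'E'
from h import *
np.set_printoptions(precision=1,suppress=True,linewidth=200)
s=cv2.imread("pics/m1raw.png"); g=cv2.cvtColor(s,cv2.COLOR_BGR2GRAY).astype(float)
print("lid");
for r in range(170,182): print(r,g[r,330:360].astype(int))
a=np.radians(116.4)
print("lug",proj("side",(426.4+44*np.cos(a),-16.7+44*np.sin(a),145+7)))
print("notch pad",proj("side",(425.5+44*np.cos(a),-16.5+44*np.sin(a),97)))
print("lid axis",proj("side",(426.4,-16.7,150)),"grinder axis",proj("side",(425.5,-16.5,96)))
for r in range(188,202,2): print(r,g[r,330:360].astype(int))
E
```

```text
lid
170 [229 230 212 157 117 111 111 123 127 132 136 135 132 134 132 132 129 129 127 124 123 121 115 113 120 162 217 229 229 229]
171 [229 229 208 147 108 114 122 146 159 167 175 173 176 172 171 170 168 168 159 155 149 137 125 111 109 147 211 228 229 230]
172 [229 230 201 137 113 139 154 165 172 174 174 173 173 171 172 170 170 169 165 162 159 152 142 128 106 131 205 229 229 228]
173 [230 230 199 133 134 163 171 172 172 174 176 174 174 173 173 170 170 167 165 163 158 155 153 145 121 117 198 229 228 230]
174 [230 229 194 136 150 169 171 174 173 174 173 175 172 172 173 170 168 168 164 161 158 153 152 150 127 100 193 229 228 229]
175 [230 230 189 123 142 166 168 172 174 174 176 174 173 173 169 169 170 166 165 162 159 156 153 145 112  89 192 229 229 229]
176 [230 230 188 101 105 140 164 173 172 175 174 173 171 173 171 170 168 167 164 163 158 156 144 119  86 119 203 229 229 229]
177 [230 230 215 143  75  94 131 157 171 176 175 174 173 173 170 160 147 137 129 126 136 136 113  79  71 171 223 229 229 229]
178 [230 230 230 208 137  74  83 112 130 143 151 161 166 164 156 127  99  84  73  67  88
[... 689 characters left out ...]
7 122 127 124 116 106 102 105 100  99  97  86  79  71  66  64  61 104]
192 [136  70  69  70  70  70  71  82  97 100 109 115 120 122 121 120 116 110 107 105 101  86  71  66  64  63  63  61  64 105]
194 [146  73  69  68  68  67  68  68  69  69  67  68  68  67  83 105 116 114 113 108 104  84  66  65  65  63  64  66  98 198]
196 [153 104  95  76  70  70  68  70  69  66  68  67  69  67  83 104 123 116 104 104 106  88  67  65  62  68  78  86 134 208]
198 [151 114 116 121 112 102  96  80  71  70  67  67  68  67  74  86  91  91 104 125 129 115  91  86  90  97  99  96  86 108]
200 [154 100 116 118 121 124 125 121 123 118 113 112 108 104 106 115 122 121 115 115 116 111 109 106 103 100 100  94  82 110]
```

play_rows(
  increments=[
    [-0.8,0.2,0,-0.5,1],
    [0,0,-8,0,1],
    [0,0,-10,0,1],
    [0,0,-8,0,1],
    [0,0,-5,0,1],
    [0,0,-3,0,1],
    [0,0,0,0,1],
    [0,0,0,0,1],
  ],
  newtons=40,
)

```text
time_s: 29.02
ee_pos: [425.7, -16.1, 171.2]
ee_rot: [180.0, -0.0, 25.9]
force: [-0.1, -0.0, -1.0]
gripper_width: 21.8
```

```bash
python3 - <<'E'
from h import *
s=snap("m2.png",(140,220),(310,380),8)
s=env.state(); print(s["ee_pos"],s["ee_rot"],s["force"])
E
```

```text
[425.64566741 -16.10231558 171.21661847] [ 1.79977984e+02 -3.13852950e-02  2.58761297e+01] [-0.10265272  0.55413277 -1.69220969]
```

View pics/m2.png

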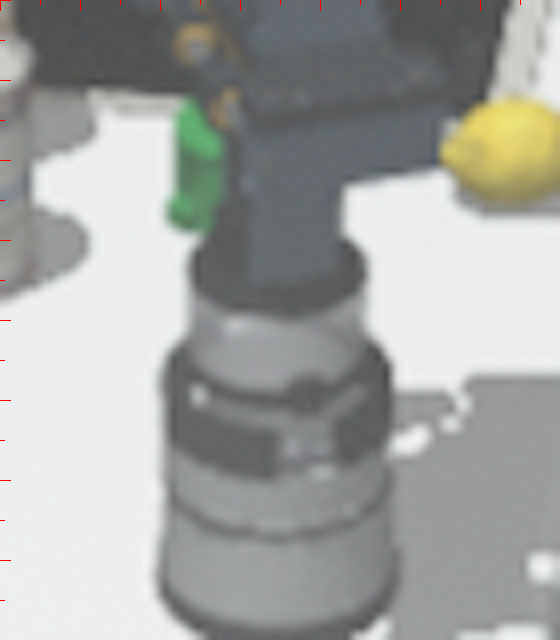

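play_rows(
  increments=[
    [0,0,-2,0,1],
    [0,0,-2,0,1],
    [0,0,-2,0,1],
    [0,0,0,0,1],
  ],
)

```text
time_s: 29.58
ee_pos: [425.3, -16.1, 164.8]
ee_rot: [-180.0, 0.0, 25.9]
force: [0.2, 0.2, -0.7]
gripper_width: 21.9
```

play_rows(
  increments=[
    [0,0,-2,0,1],
    [0,0,-1,0,1],
    [0,0,0,0,1],
    [0,0,0,0,1],
  ],
)

```text
time_s: 30.08
ee_pos: [425.5, -16.1, 162.0]
ee_rot: [180.0, -0.0, 25.9]
force: [1.1, 0.2, -1.5]
gripper_width: 22.0
```

play_rows(
  increments=[
    [0,0,-2,0,1],
    [0,0,-1,0,1],
    [0,0,0,0,1],
    [0,0,0,0,1],
  ],
)

```text
time_s: 30.58
ee_pos: [425.4, -16.1, 159.0]
ee_rot: [180.0, 0.0, 25.9]
force: [-1.0, 0.9, -1.3]
gripper_width: 21.9
```

play_rows(
  increments=[
    [0,0,-1,0,1],
    [0,0,-1,0,1],
    [0,0,0,0,1],
    [0,0,0,0,1],
  ],
)

```text
time_s: 31.08
ee_pos: [425.5, -16.1, 157.0]
ee_rot: [180.0, 0.0, 25.9]
force: [0.2, 0.1, -0.6]
gripper_width: 21.7
```

```bash
python3 - <<'E'
from h import *
s=snap("m3.png",(140,220),(310,380),8)
s=env.state(); print(s["ee_pos"],s["ee_rot"],s["force"])
E
```

```text
[425.46398335 -16.11825815 156.97759895] [ 1.79994169e+02 -1.61145053e-03  2.58723742e+01] [-0.61547176 -0.16091229 -1.7594548 ]
```

View pics/m3.png

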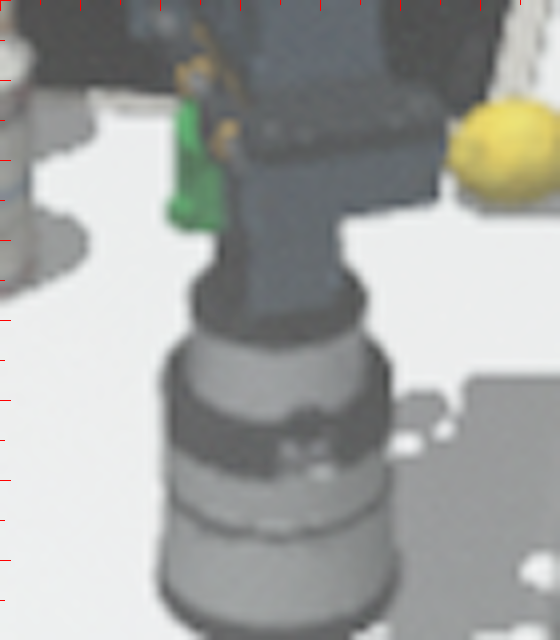

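play_rows(
  increments=[
    [0,0,-1,0,1],
    [0,0,0,0,1],
    [0,0,0,0,1],
    [0,0,0,0,1],
  ],
)

```text
time_s: 31.62
ee_pos: [425.5, -16.1, 156.0]
ee_rot: [180.0, -0.0, 25.9]
force: [-0.5, -0.4, 0.1]
gripper_width: 21.7
```

play_rows(
  increments=[
    [0,0,-1,0,1],
    [0,0,0,0,1],
    [0,0,0,0,1],
    [0,0,0,0,1],
  ],
)

```text
time_s: 32.12
ee_pos: [425.5, -16.1, 155.1]
ee_rot: [180.0, -0.0, 25.9]
force: [0.4, -0.9, 3.0]
gripper_width: 21.9
```

play_rows(
  increments=[
    [0,0,-1,0,1],
    [0,0,0,0,1],
    [0,0,0,0,1],
    [0,0,0,0,1],
  ],
)

```text
time_s: 32.62
ee_pos: [425.5, -16.1, 154.0]
ee_rot: [180.0, -0.0, 25.9]
force: [-0.9, -0.4, 4.4]
gripper_width: 21.8
```

play_rows(
  increments=[
    [0,0,-1,0,1],
    [0,0,0,0,1],
    [0,0,-1,0,1],
    [0,0,0,0,1],
    [0,0,0,0,1],
    [0,0,0,0,1],
  ],
)

```text
time_s: 33.38
ee_pos: [425.6, -16.1, 152.2]
ee_rot: [180.0, -0.0, 25.9]
force: [-0.5, 0.2, 6.4]
gripper_width: 21.5
```

play_rows(
  increments=[
    [0,0,-1,0,1],
    [0,0,0,0,1],
    [0,0,0,0,1],
    [0,0,0,0,1],
    [0,0,0,0,1],
    [0,0,0,0,1],
  ],
)

```text
time_s: 34.12
ee_pos: [425.6, -16.1, 151.2]
ee_rot: [180.0, -0.0, 25.9]
force: [-0.7, 0.3, 6.5]
gripper_width: 22.1
```

```bash
python3 - <<'E'
from h import *
f=[];z=[]
for i in range(12):
    im=env.grab_frame("side"); s=env.state(); f.append(s["force"]); z.append(s["ee_pos"])
print(np.mean(f,0),np.std(f,0),np.mean(z,0),s["gripper_width"],s["ee_rot"],s["time_s"])
snap("n1.png",(140,220),(310,380),8)
t=env.grab_frame("top"); cv2.imwrite("pics/n1t.png",t[:,:,::-1]); cv2.imwrite("pics/n1s.png",im[:,:,::-1])
E
```

```text
[-1.27339737  0.05724233  6.41653842] [0.58324852 0.26818245 0.33422482] [425.54170061 -16.1158303  151.23799098] 21.863069450366616 [ 1.79988214e+02 -1.51541759e-02  2.58726173e+01] 34.725
```

View pics/n1.png

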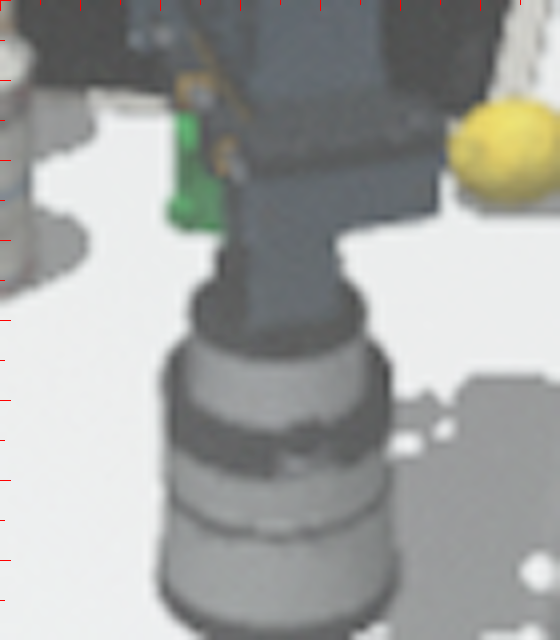

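View pics/n1s.png

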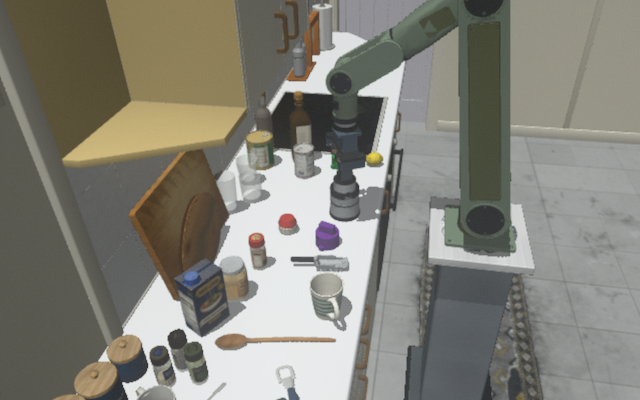

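play_rows(
  increments=[
    [0,0,-0.3,0,1],
    [0,0,0,0,1],
    [0,0,0,0,1],
    [0,0,0,0,1],
    [0,0,0,0,1],
    [0,0,0,0,1],
  ],
)

```text
time_s: 35.58
ee_pos: [425.5, -16.1, 150.9]
ee_rot: [180.0, -0.0, 25.9]
force: [-1.7, 0.1, 6.6]
gripper_width: 21.7
```

```bash
python3 - <<'E'
from h import *
f=[];z=[]
for i in range(12):
    im=env.grab_frame("top"); s=env.state(); f.append(s["force"]); z.append(s["ee_pos"])
print(np.mean(f,0),np.mean(z,0),s["gripper_width"],s["time_s"])
a=cv2.imread("pics/top0.png"); d=cv2.absdiff(a,cv2.imread("pics/n1t.png"))
a=cv2.imread("pics/side0.png"); b=cv2.imread("pics/n1s.png"); d=cv2.absdiff(a,b).max(2); cv2.imwrite("pics/d.png",(d*3).clip(0,255).astype(np.uint8))
E
```

```text
[-1.39601227  0.17065909  6.7232172 ] [425.54685971 -16.11298848 150.96619673] 21.51824798405308 36.175
```

View pics/d.png

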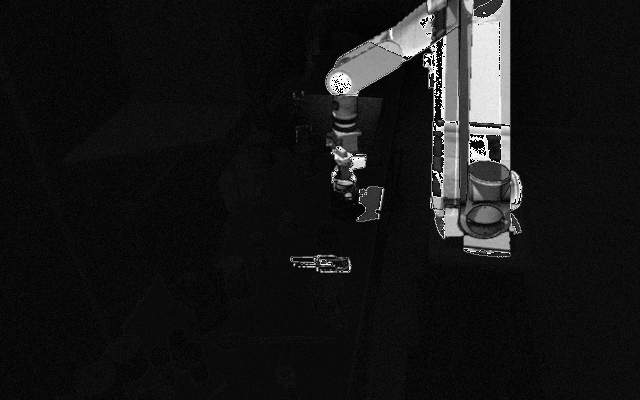

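```bash
python3 -c "
from workcell import env
print(env.job_done()); s=env.state(); print(s['ee_pos'],s['force'])"
```

```text
the job is handed in; nothing more can be done
None
the job is handed in; nothing more can be done
```

The job is done and was handed in at about 36 s, with the arm still pressing the lid half-way down. No verdict was reported.

- **Nuts:** the tool can't tilt, so I let the scoop turn in a 3 N grip with its nose resting on the bowl's rim. The top picture afterwards shows all three nuts in the bowl.
- **Scoop:** it stands level and empty on the worktop, within a few millimetres of where it started.
- **Lid:** I used the clear and black lid, not the green or purple ones. Both lugs went into the notches with no sideways load, and it passed below the collar's top edge without resistance.
- **Press:** the pads began to resist with the lid's edge 96 mm up, as described. My last check read 91.0 mm, or 5.0 mm of travel. The force on the tool was 6.7 N; with the lid's 1.2 N weight that is about 7.9 N, against the 8 N expected. The lid is held at 40 N.
- **Other things:** comparing the first and last side pictures, only the arm, scoop and lid had clearly changed, plus the arm's shadow. A faint outline also shows at the oil bottle. I took it for the arm's shadow or reflection and did not check further; the arm never went near the bottle.

My estimates of the grinder's centre differed by about 2 mm and of the notch angle by about 2 degrees. I used values in between, and the lid went in cleanly.

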